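# Knock a stuck resin block out of its mould

## Robot

A 6-joint arm with a two-finger parallel gripper is mounted at the origin on a cart in front of the work surface, level with it; the furniture and walls round the work are solid. World frame = base frame: x ahead of the robot, y to its left, z up, the work surface at z = 0. Lengths are in mm, angles in degrees, forces in N, time in s.
With the tool pointing down it reaches from about 350 to 925 mm from the base axis. Payload 6.4 kg.
Tool frame: the origin (TCP) lies midway between the tips of the shut fingers; the grasp point (between the pads) lies 19 mm behind it; z points along the fingers, y is the line along which they close (so a half turn about z gives the same grasp; the last joint's range is limited). The gripper opens to 94 mm and grips with 3 to 60 N. Pads are 16 mm wide; open, the fingers measure 119 mm over their backs; the gripper's body (75 mm by 177 mm) begins 78 mm behind the grasp point.
Start: joints at [-83.428, 14.043, 89.255, -0, 76.702, -9.975], TCP at [185.126, -623.091, 205.455] pointing down, gripper open.
Joint ranges: [-179.41, 179.41], [-58.25, 129.5], [7.25, 145.43], [-54.29, 234.29], [11.92, 165.04], [-157.13, 157.13]. Speed limits (degrees/s): [147.25, 147.25, 180, 180, 180, 180].

## Interface

Orientations are given as [roll, pitch, yaw] about the fixed x, y, z axes, in that order (R = Rz(yaw) Ry(pitch) Rx(roll)).
In Python, from rig import manip gives the robot as it stands. Calls block until the motion is done:
- manip.move_pose(position, orientation): joint-space move of the TCP to a pose.
- manip.move_linear(position, ori=None, feed=150): straight line of the TCP; ori=None keeps the orientation; feed is the mean speed in mm/s.
- manip.goto_joints(angles): joint-space move.
- manip.release() and manip.gripper_close(strength=None): open the fingers fully, or close them until they stop; strength is the grip in N (None keeps the last).
- manip.hold(seconds).
- manip.inverse_kinematics(position, orientation): joint angles nearest the present ones, or None.
- manip.capture(name): name is "scene" or "top"; returns the picture (420x560x3 uint8, blue, green, red); there is no depth.
- manip.camera_model(name): a dict with "intrinsics" (3x3 intrinsics, pixels), "R" (3x3) and "t" (3): a world point X has camera coordinates R X + t. Camera axes: x right, y down, z forward; pixel columns grow to the right and rows downward; lengths in mm; the calibration is good to about 2 mm. A picture is of the moment at which its call begins. camera_model takes no time and is no camera call.
A pose or a line that the arm cannot do raises manip.PlanningError and nothing moves.
- manip.sign_off(): hands the job in; it is judged then, once.
Readings, each from a call of its own:
- manip.get_t(): time.
- manip.get_joints(): joint angles.
- manip.get_dq(): joint speeds.
- manip.get_joint_efforts(): joint torques, N m.
- manip.get_ee_pos(): TCP position.
- manip.get_eef_rot(): TCP orientation.
- manip.get_ft_force(): force on the tool from outside, world axes, zero at the start.
- manip.get_moment(): the same for the moment, N m.
- manip.get_gripper_width(): finger opening in mm.
- manip.get_gripper_force(): force on a finger pad.
Only numpy, scipy, OpenCV 4.12 (cv2) and the standard library are available. Lean on these libraries where they do the work, as an engineer would, in place of code of your own. Each camera call takes 0.05 s, during which the arm holds its last target. There are 200 camera calls.

## Task

The orange resin block is stuck in the sloping mould: take the knockout rod from its rest, push it up through the hole under the orange block until the block stands about half out of its pocket, without falling out, and draw the rod back out. Lay the rod back on its rest the way it was, and lay the orange block flat on its long side in the white tray. Leave the blue block in its pocket and do not disturb the other things.

Things in the scene. Friction and masses are not known exactly. Their poses are not given: they have to be found in the camera images.
- stand: fixed stand with a sloping aluminium mould block 130 (x) x 84 (along its axis) x 54 mm; origin at z = 0, x and y level, z up. The axis slopes up 30 degrees: push direction u = (0, 0.866, 0.5) in the stand frame. Base plate 12 mm high, from y = -0.041 to 0.085 m, x = -0.085 to 0.085; nothing of the stand below the holes at y < -0.041
- hole_a (a point): entry centre of the knockout hole of pocket a, at (-0.031, -0.037, 0.125) m in the stand frame, in the mould's lower face, which is square to u and looks down and to -y. Round, 16 mm, countersunk to 22 mm, running 14 mm along u to the pocket's floor
- hole_b (a point): the same for pocket b, at (0.031, -0.037, 0.125) m in the stand frame
- mouth_a (a point): mouth centre of pocket a, in the mould's upper face, 84 mm along u from hole_a. Pocket 34 x 34 mm, 70 mm deep; its block starts on the floor, flush with the mouth, seen from above through a 14 mm slot. A spring plunger in the outer side wall near the mouth grips the block: about 6 to 14 N along u moves it, and it stays where it is left
- mouth_b (a point): the same for pocket b, 84 mm along u from hole_b
- orange_block: orange cast resin block 32 x 70 x 32 mm, about 0.12 kg, loose; origin at its centre, own y along its length (along u while in the mould). Starts in either pocket
- blue_block: blue cast resin block of the same size and frame, in the other pocket; stays there
- rod: knockout rod, 175 mm, 0.15 kg, loose, level on its rest; origin on its axis in mid grip, x towards the tip. Black handle x = -0.055 to 0.037 m, 22 wide (y), 20 high; 14 mm neck; 28 mm stop collar x = 0.057 to 0.065; 12 mm shank to the tip at 0.120. With the collar on the mould's lower face the tip is 55 mm in, the block stands 41 mm out and 29 mm of it is still held
- rod_tip (a point): the rod's tip, on its axis, 120 mm from the rod's origin
- rest: fixed rod rest, base 170 x 50 x 10 mm; origin at z = 0 under mid grip of the rod, x along the rod as it starts (tip to +x). Two white cradles, 10 mm long, at x = -0.045 (floor 40 mm up, 30 mm wide) and 0.092 (floor 44 mm up, 24 mm wide), cheeks 13 mm high, flared. The lying rod's axis is at z = 0.050; beside and under the handle it is free down to 10 mm
- tray: white shallow tray 112 (x) x 160 (y) x 22 mm, walls and floor 2 mm, 0.4 kg, loose; origin at the centre of its underside
- blue_bottle: white bottle with blue cap, 57 mm dia, 123 mm high (bystander), origin at the centre of its underside
- red_bottle: white bottle with red cap, 55 mm dia, 113 mm high (bystander), origin at the centre of its underside
- yellow_bottle: white bottle with white cap and yellow band, 45 mm dia, 90 mm high (bystander), origin at the centre of its underside
- vial: small clear vial with white cap, 27 mm dia, 61 mm high (bystander), origin at the centre of its underside
- timer: white timer 72 x 64 x 18 mm (bystander), origin at the centre of its underside
- calculator: dark calculator 118 x 70 x 13 mm (bystander), origin at the centre of its underside
Things that resemble listed ones, but are neither listed nor needed, are in the scene too. There is more than one size of the orange_block; the job needs the larger.

How it is judged:
By the outcome, as a careful person would: the job done as asked, in the order asked, and still so for the second after the job is handed in, with the robot touching nothing.
It also fails if it takes over 72 s, if anything falls off the work surface, if the arm or the gripper's body presses on something with over 40 N, if the wrist force passes 120 N, or if a joint passes its speed limit or range.

## Working session

There is one attempt and no reset: what is moved stays moved. The work goes in short steps, each a Python script; the robot and the scene stay as the last script left them, time stands still between calls to the robot, and variables do not carry over. Pictures are saved under pics/ and viewed, at most 11 in all, crops included, and the job is handed in when it is done.

```bash
mkdir -p pics; ls; python3 - <<'E'
from rig import manip
import cv2,numpy as np
for n in("scene","top"):
    im=manip.capture(n); cv2.imwrite(f"pics/{n}0.png",im)
    c=manip.camera_model(n); print(n,np.round(c["intrinsics"],1).tolist(),np.round(c["R"],4).tolist(),np.round(c["t"],1).tolist())
print(manip.get_eef_rot(),manip.get_t())
E
```

```text
pics
scene [[491.7, 0.0, 280.3], [0.0, 491.7, 212.2], [0.0, 0.0, 1.0]] [[-0.8147, -0.5794, -0.024], [-0.2211, 0.3486, -0.9108], [0.5361, -0.7367, -0.4122]] [468.4, 251.2, 1068.6]
top [[492.6, 0.0, 273.5], [0.0, 492.6, 213.9], [0.0, 0.0, 1.0]] [[-0.0239, -0.9996, -0.0162], [-0.9869, 0.0262, -0.1591], [0.1595, 0.0122, -0.9871]] [25.2, 570.2, 1335.0]
[-1.79904515e+02 -1.57914565e-02  1.65479497e+01] 0.1
```

View pics/scene0.png

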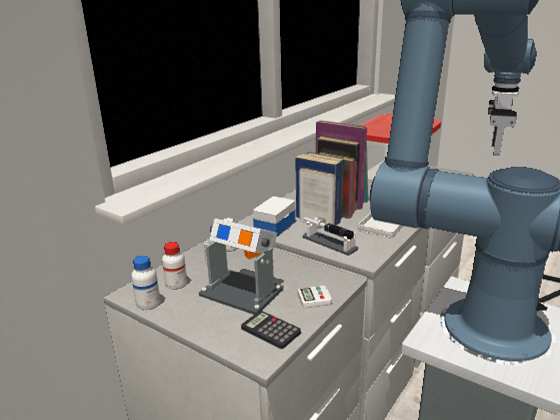

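View pics/top0.png

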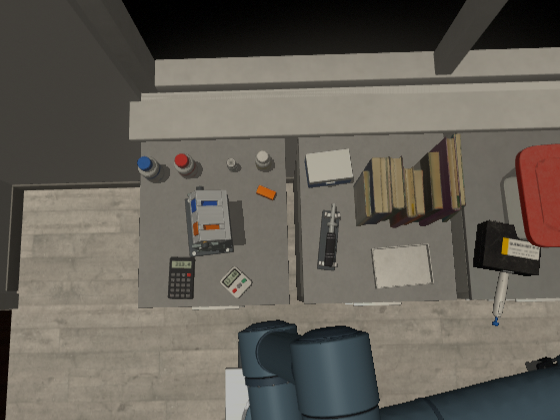

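The scene view shows the stand (240,265), rod on its rest (330,235), tray (380,226), an orange piece on the table behind the stand (252,253). The top view shows the mould at (209,220) with blue (208,203) and orange (207,228) slots, a loose orange piece (266,192), the rod (329,238), the tray (402,266) and a white box (330,168).

Orange candidates are the mould piece at top (207,228) and the loose piece at (266,192). Tray candidates are the tray (402,266) and the box (330,168). I'll check these in a crop.

```bash
python3 - <<'E'
import cv2,numpy as np
t=cv2.imread("pics/top0.png");s=cv2.imread("pics/scene0.png")
r=lambda im,x,y,w,h:cv2.resize(im[y:y+h,x:x+w],(400,300),interpolation=cv2.INTER_CUBIC)
cv2.imwrite("pics/crop1.png",np.vstack([np.hstack([r(t,175,175,120,90),r(s,190,210,120,90)]),np.hstack([r(t,290,195,80,80) if 0 else r(t,290,195,107,80),r(s,290,200,120,90)])]))
E
```

```text
(no output)
```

View pics/crop1.png

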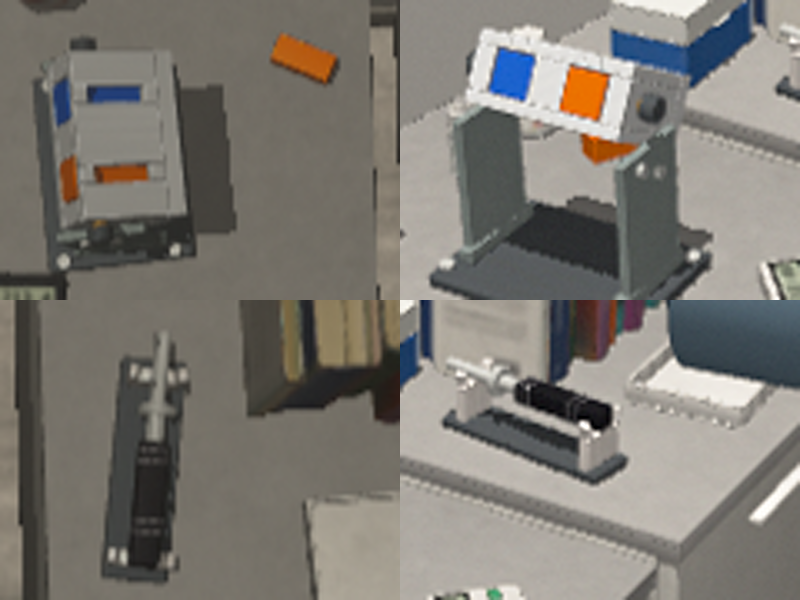

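The crop shows that the mould's mouth side faces world +y. The larger orange block sits in the pocket nearer the robot (pocket a). The loose orange piece is the small decoy. The rod's tip points to about +x, and the tray is the open shallow one.

```bash
cat > h.py <<'E'
import cv2,numpy as np
from rig import manip
from scipy.spatial.transform import Rotation as Ro
def ray(cam,px):
    c=manip.camera_model(cam);R=np.array(c["R"]);t=np.array(c["t"])
    d=R.T@np.linalg.solve(c["intrinsics"],[px[0],px[1],1.]);return -R.T@t,d/np.linalg.norm(d)
def onz(cam,px,z):
    o,d=ray(cam,px);return o+d*(z-o[2])/d[2]
def tri(pa,pb):
    oa,a=ray("scene",pa);ob,b=ray("top",pb)
    s=np.linalg.lstsq(np.c_[a,-b],ob-oa,rcond=None)[0];p,q=oa+a*s[0],ob+b*s[1]
    return (p+q)/2,np.linalg.norm(p-q)
def blobs(mask,amin=15):
    n,l,st,ce=cv2.connectedComponentsWithStats(mask.astype(np.uint8),connectivity=4)
    return [(st[i].tolist(),ce[i].round(2).tolist()) for i in range(1,n) if st[i][4]>=amin],l
def hsv(im):return cv2.split(cv2.cvtColor(im,cv2.COLOR_BGR2HSV))
def orange(im):h,s,v=hsv(im);return (h>5)&(h<20)&(s>170)&(v>90)
def blue(im):h,s,v=hsv(im);return (h>105)&(h<125)&(s>150)&(v>90)
E
python3 - <<'E'
from h import *
t=cv2.imread("pics/top0.png");s=cv2.imread("pics/scene0.png")
for n,im in(("top",t),("scene",s)):
    for c,f in(("or",orange),("bl",blue)):
        for b in blobs(f(im))[0]:
            x,y=b[1]
            if (n=="top" and 180<x<290 and 170<y<260) or (n=="scene" and 190<x<320 and 200<y<280): print(n,c,b,onz(n,b[1],167).round(1))
# handle
for n,im,(x0,y0,x1,y1),z in(("top",t,(310,195,350,280),60),("scene",s,(300,210,360,255),50)):
    v=im.max(2); m=np.zeros(v.shape,bool); m[y0:y1,x0:x1]=v[y0:y1,x0:x1]<40
    for b in blobs(m,30)[0]:print(n,"dark",b)
    bl,l=blobs(m,1); k=np.bincount(l[l>0]).argmax(); c,wh,a=cv2.minAreaRect(np.argwhere(l==k)[:,::-1].astype(np.float32))
    bp=cv2.boxPoints((c,wh,a));print(n,c,wh,a); print([onz(n,p,z).round(1).tolist() for p in bp],onz(n,c,z).round(1))
g=t.min(2);m=np.zeros(g.shape,bool);m[235:300,365:440]=g[235:300,365:440]>150
bl,l=blobs(m,1);k=np.bincount(l[l>0]).argmax();r=cv2.minAreaRect(np.argwhere(l==k)[:,::-1].astype(np.float32));print("tray",r,[onz("top",p,22).round(1).tolist() for p in cv2.boxPoints(r)],onz("top",r[0],22))
m=np.zeros(g.shape,bool);m[200:275,312:350]=g[200:275,312:350]>140
for b in blobs(m,3)[0]:print("bright",b,onz("top",b[1],55).round(1))
print(g[198:226,324:342])
E
```

```text
top or ([257, 186, 19, 14, 155], [265.66, 192.05]) [608.6  28.2 167. ]
top or ([193, 223, 5, 12, 49], [195.35, 228.57]) [518.6 209.4 167. ]
top or ([205, 225, 14, 4, 55], [211.62, 226.47]) [522.9 167.8 167. ]
top bl ([191, 200, 5, 12, 43], [193.23, 205.49]) [578.5 214.9 167. ]
top bl ([203, 201, 14, 4, 46], [209.76, 202.78]) [584.4 172.4 167. ]
scene or ([238, 230, 14, 16, 158], [244.76, 237.3]) [520.1 210.4 167. ]
scene or ([245, 250, 15, 9, 76], [250.59, 254.17]) [459.6 264.9 167. ]
scene bl ([254, 211, 41, 24, 353], [275.77, 224.03]) [501.2 115.6 167. ]
scene bl ([217, 225, 13, 15, 137], [223.15, 231.79]) [580.8 216.1 167. ]
top dark ([328, 239, 8, 14, 83], [331.63, 245.92])
top dark ([325, 254, 10, 13, 73], [329.56, 260.58])
top (331.5, 245.5) (13.0, 7.0) 90.0
[[494.6, -137.3, 60.0], [494.2, -156.5, 60.0], [458.5, -154.9, 60.0], [458.9, -135.8, 60.0]] [ 476.5 -146.1   60. ]
scene dark ([329, 225, 13, 10, 88], [334.45, 229.28])
scene dark ([343, 230, 10, 9, 64], [347.92, 233.77])
scene (334.29998779296875, 229.1000213623047) (12.016654968261719, 7.589465618133545) 18.4349479675292
[... 2102 characters left out ...]
126  84 117 109  83 102]
 [ 57  63  63  62  59  58  70  80 133 121  81  94  95  69  63  60  59 102]
 [ 60  66  65  64  63  62  77 107 133 118  74  58  57  54  58  52  59 101]
 [ 67  67  65  67  65  65  83 124 133 115  62  47  61  59  62  70  59 100]
 [ 66  66  65  66  65  66  89 126 132 113  52  41  64  65  64  81  88 101]
 [ 67  66  65  65  64  66 100 128 132 109  50  39  63  65  64  95 103 103]
 [ 67  67  65  69  88  97 116 127 131 113  80  50  59  64  60 103 104 105]
 [ 66  67  65  81 103 113 125 135 133 119 104  87  73  64  57 103 104 104]
 [ 65  67  62  82  93 102 114 126 126 119 109 100  89  66  54 103 105 105]
 [ 65  66  63  69  66  78 109 132 111 104  82  78  74  53  51 103 105 105]]
```

```bash
python3 - <<'E'
import cv2,numpy as np
t=cv2.imread("pics/top0.png");s=cv2.imread("pics/scene0.png")
def r(im,x,y,w,h,k,st=5):
    o=cv2.resize(im[y:y+h,x:x+w],None,fx=k,fy=k,interpolation=cv2.INTER_NEAREST)
    o=np.clip(o.astype(float)*1.6,0,255).astype(np.uint8)
    for i in range(0,w,st):
        cv2.line(o,(i*k,0),(i*k,4),(0,255,0));cv2.putText(o,str(x+i),(i*k,14),0,.33,(0,255,255)) if i%10==0 else 0
    for j in range(0,h,st):
        cv2.line(o,(0,j*k),(4,j*k),(0,255,0));cv2.putText(o,str(y+j),(6,j*k+4),0,.33,(0,255,255)) if j%10==0 else 0
    return o
a=r(t,310,198,40,76,7);b=r(s,298,212,64,44,8);c=r(t,366,238,76,58,6)
W=np.zeros((600,800,3),np.uint8);W[:532,:280]=a;W[:352,280:280+512]=b
c=cv2.resize(c,None,fx=.7,fy=.7);W[354:354+c.shape[0]][:600-354,290:290+c.shape[1]]=c[:600-354]
cv2.imwrite("pics/crop2.png",W)
E
```

```text
(no output)
```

View pics/crop2.png

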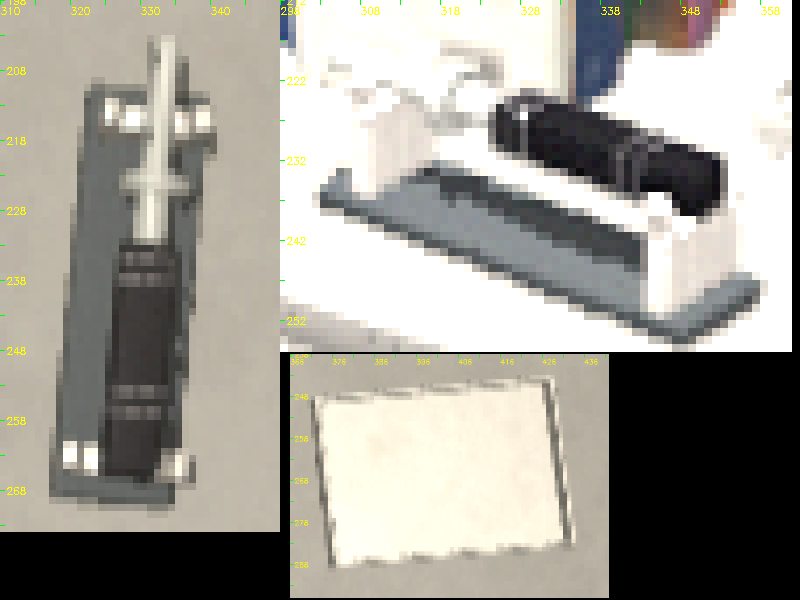

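The crop gives these top-view pixels: rod tip (332.5,202.8), handle front (330.6,232), handle rear (328.4,265.6). The tray corners are about (372,248.5), (428,244), (433,283) and (376,288).

```bash
python3 - <<'E'
from h import *
T=onz("top",(332.5,202.8),50);F=onz("top",(330.6,232.1),52);B=onz("top",(328.4,265.6),52)
print(T,F,B,np.linalg.norm(T-B))
d=(T-B)[:2];print("yaw",np.degrees(np.arctan2(d[1],d[0])))
print("scene",onz("scene",(325,226.6),50),onz("scene",(351.5,234.5),50))
P=[onz("top",(366+(X-290)/4.2-.4,238+(Y-354)/4.2-.4),22) for X,Y in((316,399),(552,379),(572,543),(333,566))]
print(np.round(P,1).tolist(),np.mean(P,0)); 
print(tri((244.76,237.3),(195.35,228.57)),tri((223.15,231.79),(193.23,205.49)))
E
```

```text
[ 597.12657522 -155.06561933   50.        ] [ 514.49546834 -146.05700844   52.        ] [ 422.32137831 -136.13356961   52.        ] 175.83878801961768
yaw -6.181252028532066
scene [ 515.40841713 -142.57393427   50.        ] [ 427.23837648 -139.11129229   50.        ]
[[469.3, -262.8, 22.0], [478.7, -420.9, 22.0], [369.8, -426.1, 22.0], [358.6, -267.8, 22.0]] [ 419.0623696  -344.39156187   22.        ]
(array([519.34295936, 209.95970699, 166.82607767]), np.float64(1.81282497468953)) (array([579.49463411, 215.69781579, 166.92950438]), np.float64(2.42967379607843))
```

```bash
cat >> h.py <<'E'
ROD=np.array([477.3,-142.,50.]);RY=-5.9
TRAY=np.array([419.,-344.,0.]);TY=3.
sy=np.radians(5.3);XD=np.array([np.cos(sy),np.sin(sy),0]);YD=np.array([-np.sin(sy),np.cos(sy),0]);Z=np.array([0,0,1.])
MA=np.array([549.4,212.8,167.])-31*XD
U=.866*YD+.5*Z;U/=np.linalg.norm(U)
HA=MA-84*U
ZT=.5*YD-.866*Z;ZT/=np.linalg.norm(ZT)
eul=lambda M:Ro.from_matrix(M).as_euler("xyz",degrees=True)
RT=eul(np.c_[U,np.cross(ZT,U),ZT])
down=lambda yaw:np.array([180.,0,yaw])
def tcp(g,o):return np.asarray(g)+19*Ro.from_euler("xyz",o,degrees=True).as_matrix()[:,2]
def st(s=""):print(s,"t",round(manip.get_t(),2),"F",np.round(manip.get_ft_force(),1),"w",round(manip.get_gripper_width(),1),"p",np.round(manip.get_ee_pos(),1))
E
python3 - <<'E'
from h import *
print(HA,MA,U,RT)
for n,g,o in(("rest",ROD,down(RY)),("mid",[500,-90,150],RT),("pre",HA-145*U,RT),("in",HA-68*U,RT),("blk",MA+20*U,RT),("blkout",MA+100*U-0*ZT,RT),("tray",TRAY+[0,0,24],down(TY)),("tray2",TRAY+[0,0,24],down(TY+180))):
    q=manip.inverse_kinematics(tcp(g,o),o);print(n,np.round(tcp(g,o),1),None if q is None else np.round(q,0))
E
```

```text
[525.2520882  137.50192077 124.99907597] [518.53253436 209.93651179 167.        ] [-0.07999469  0.86231656  0.500011  ] [180.         -30.00072778  95.3       ]
rest [ 477.3 -142.    31. ] [-30.   8. 117.  -0.  55.  66.]
mid [499.1 -80.5 133.5] [-35.   9. 107.  23.  85. -47.]
pre [536.   21.9  36. ] [-24.  19. 108.  28.  71. -42.]
in [529.8  88.3  74.5] [-17.  13. 110.  29.  72. -35.]
blk [516.1 236.6 160.5] [ -2.   4. 109.  31.  73. -18.]
blkout [509.7 305.6 200.5] [  6.   3. 106.  31.  73.  -9.]
tray [ 419. -344.    5.] [-51.  16. 111.  -0.  53.  36.]
tray2 [ 419. -344.    5.] [ -51.   16.  111.    0.   53. -144.]
```

All poses are reachable. I'll grasp the rod and lift it.

```bash
python3 - <<'E'
from h import *
o=down(RY)
manip.move_pose(tcp(ROD+[0,0,110],o),o)
manip.move_linear(tcp(ROD,o),feed=120);st("at")
manip.gripper_close(55);st("closed")
manip.move_linear(tcp(ROD+[0,0,90],o),feed=120);st("up")
cv2.imwrite("pics/s1.png",manip.capture("scene"));cv2.imwrite("pics/t1.png",manip.capture("top"))
manip.move_pose(tcp([500,-90,150],RT),RT);st("mid")
manip.move_linear(tcp(HA-145*U,RT),feed=150);st("pre")
s=manip.capture("scene");t=manip.capture("top")
k=lambda im,x,y,w,h:cv2.resize(im[y:y+h,x:x+w],(400,300),interpolation=cv2.INTER_CUBIC)
cv2.imwrite("pics/c3.png",np.hstack([k(s,190,190,160,120),k(t,180,160,160,120)]))
E
```

```text
at t 3.21 F [0.6 0.  1. ] w 93.9 p [ 478.  -142.4   31.7]
closed t 4.31 F [-0.8  2.5  2. ] w 21.4 p [ 477.2 -141.6   31. ]
up t 5.21 F [ 0.3  0.  -2.3] w 21.6 p [ 476.6 -141.7  120.1]
mid t 7.03 F [ 0.5  0.4 -1.7] w 21.6 p [499.1 -80.5 133.4]
pre t 8.15 F [-0.4 -0.  -1.9] w 21.5 p [536.5  21.3  36.6]
```

View pics/c3.png

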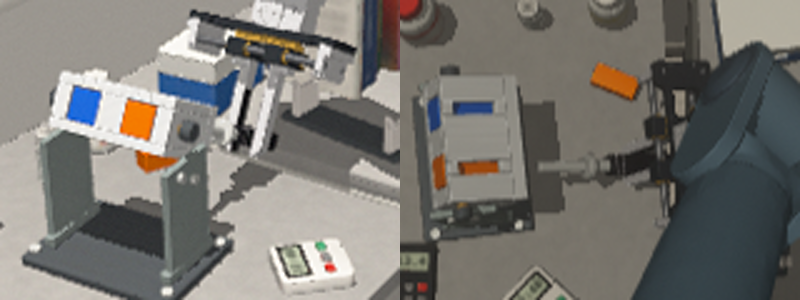

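The crop shows the rod gripped and tilted. Its tip at top pixel (236,227) lines up with the orange slot at (211,227). Now I'll insert it in force-watched steps.

```bash
python3 - <<'E'
from h import *
print("tip seen",onz("top",(236,227.2),112.5),"pred",HA-25*U)
f0=manip.get_ft_force()
for d in(-10,-3,2,6,10,13):
    manip.move_linear(tcp(HA+(d-120)*U,RT),feed=60)
    f=manip.get_ft_force()-f0;print(d,"Fu %.1f Fx %.1f Fn %.1f"%(f@U,f@XD,f@ZT),round(manip.get_t(),1))
    if f@U<-5 or np.linalg.norm(f)>12:break
E
```

```text
tip seen [526.79184463 110.54836206 112.5       ] pred [527.25195542 115.94400677 112.49880096]
-10 Fu -1.3 Fx 0.7 Fn 0.1 8.7
-3 Fu -0.9 Fx 0.5 Fn 0.8 8.9
2 Fu 0.2 Fx 0.7 Fn 1.3 9.2
6 Fu -0.8 Fx 0.5 Fn 0.8 9.4
10 Fu -0.0 Fx 0.8 Fn 1.3 9.7
13 Fu -0.3 Fx 0.5 Fn 1.5 9.9
```

```bash
python3 - <<'E'
from h import *
f0=np.array([-.4,0,-1.9])
for d in(15,17,19,21,24,28,34,40):
    manip.move_linear(tcp(HA+(d-120)*U,RT),feed=50)
    f=manip.get_ft_force()-f0;p=manip.get_ee_pos()-tcp(HA-120*U,RT);print(d,"act %.1f"%(p@U),"Fu %.1f Fx %.1f Fn %.1f"%(f@U,f@XD,f@ZT),round(manip.get_t(),1))
    if np.linalg.norm(f)>35:break
s=manip.capture("scene");t=manip.capture("top")
k=lambda im,x,y,w,h:cv2.resize(im[y:y+h,x:x+w],(400,300),interpolation=cv2.INTER_CUBIC)
cv2.imwrite("pics/c4.png",np.hstack([k(s,200,200,100,75),k(t,175,180,100,75)]))
E
```

```text
15 act 15.1 Fu 0.6 Fx 0.6 Fn -0.1 10.2
17 act 16.8 Fu -1.9 Fx 0.3 Fn 0.1 10.4
19 act 17.5 Fu -7.8 Fx 0.4 Fn -0.2 10.7
21 act 19.1 Fu -9.4 Fx 0.7 Fn -1.4 10.9
24 act 22.1 Fu -9.0 Fx -0.7 Fn 0.2 11.2
28 act 26.2 Fu -8.4 Fx 0.4 Fn -0.4 11.4
34 act 32.5 Fu -5.9 Fx 0.7 Fn -0.7 11.7
40 act 38.5 Fu -6.8 Fx 0.5 Fn -0.8 11.9
```

View pics/c4.png

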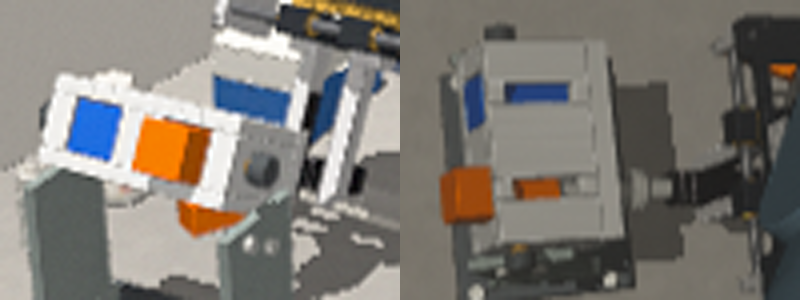

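The crop shows the orange block sliding out of pocket a, about 21 mm so far, with the blue block still flush. Contact came at 17 mm, so I'll push to about 36 mm out, then withdraw and look.

```bash
python3 - <<'E'
from h import *
f0=np.array([-.4,0,-1.9])
for d in(48,55):
    manip.move_linear(tcp(HA+(d-120)*U,RT),feed=40)
    f=manip.get_ft_force()-f0;p=manip.get_ee_pos()-tcp(HA-120*U,RT);print(d,"act %.1f"%(p@U),"Fu %.1f Fx %.1f Fn %.1f"%(f@U,f@XD,f@ZT),round(manip.get_t(),1))
manip.hold(.2);p=manip.get_ee_pos()-tcp(HA-120*U,RT);print(p@U)
manip.move_linear(tcp(HA-145*U,RT),feed=120);st("back")
s=manip.capture("scene");t=manip.capture("top")
k=lambda im,x,y,w,h:cv2.resize(im[y:y+h,x:x+w],(400,300),interpolation=cv2.INTER_CUBIC)
cv2.imwrite("pics/c5.png",np.hstack([k(s,200,200,100,75),k(t,175,180,100,75)]))
E
```

```text
48 act 46.4 Fu -6.1 Fx 0.0 Fn -0.7 12.4
55 act 53.4 Fu -7.2 Fx 0.6 Fn -1.3 12.7
53.39524200676634
back t 13.74 F [ 0.4  0.4 -1.3] w 21.4 p [536.   22.2  36.2]
```

View pics/c5.png

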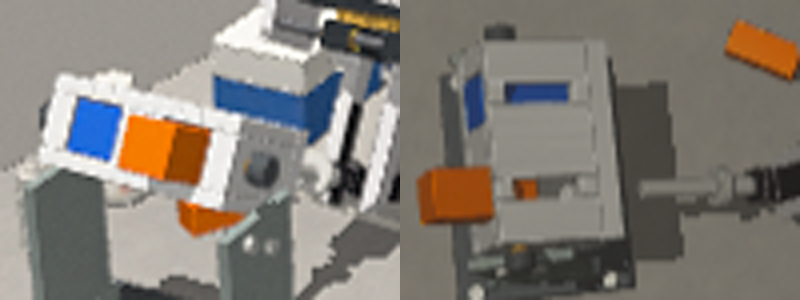

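The block stands about 36 mm out and the rod is clear of the hole. Next the rod goes back on its rest.

```bash
python3 - <<'E'
from h import *
o=down(RY)
manip.move_linear(tcp([500,-90,150],RT),feed=200)
manip.move_pose(tcp(ROD+[0,0,70],o),o)
manip.move_linear(tcp(ROD+[0,0,12],o),feed=120)
manip.move_linear(tcp(ROD+[0,0,.5],o),feed=30);st("down")
manip.release();manip.hold(.1);st("open")
manip.move_linear(tcp(ROD+[0,0,110],o),feed=200)
# approach block from above
g=MA+20*U-6*ZT
manip.move_pose(tcp(g-110*ZT+20*U,RT),RT);st("above block")
s=manip.capture("scene");t=manip.capture("top")
cv2.imwrite("pics/s6.png",s);cv2.imwrite("pics/t6.png",t)
k=lambda im,x,y,w,h:cv2.resize(im[y:y+h,x:x+w],(400,300),interpolation=cv2.INTER_CUBIC)
cv2.imwrite("pics/c6.png",np.vstack([np.hstack([k(s,180,160,160,120),k(t,150,150,160,120)]),np.hstack([k(t,290,195,107,80),k(s,290,200,120,90)])]))
E
```

```text
down t 17.61 F [-0.   1.9 -2.6] w 22.0 p [ 477.3 -141.6   31.3]
open t 18.89 F [-0.7  0.6  0.3] w 93.9 p [ 477.3 -142.    31.5]
above block t 20.93 F [-0.2  0.9  0.4] w 93.9 p [519.5 195.7 269.8]
```

View pics/c6.png

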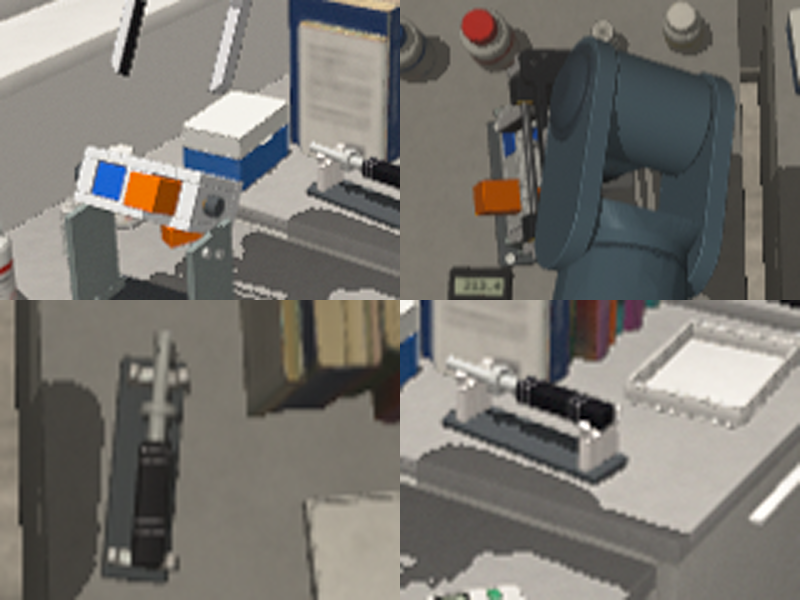

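The crop shows the rod lying in its cradles exactly as before, with the block half out and the fingers over it. Now I'll grasp the block and draw it out.

```bash
python3 - <<'E'
from h import *
g=MA+22*U-6*ZT
manip.move_linear(tcp(g-50*ZT,RT),feed=200)
manip.move_linear(tcp(g,RT),feed=100);st("at")
manip.gripper_close(35);st("closed")
for d in(6,40):
    manip.move_linear(tcp(g+d*U,RT),feed=50);st(d)
manip.move_linear(tcp(g+75*U,RT),feed=120);st("out")
s=manip.capture("scene")
k=lambda im,x,y,w,h:cv2.resize(im[y:y+h,x:x+w],(560,420),interpolation=cv2.INTER_CUBIC)
cv2.imwrite("pics/c7.png",k(s,160,150,140,105))
E
```

```text
at t 22.14 F [-0.1 -0.3  0.1] w 94.0 p [516.5 235.4 167.3]
closed t 23.12 F [ 3.7  1.7 -1.9] w 31.7 p [516.7 235.5 166.9]
6 t 23.38 F [ 3.4 -3.3 -2.1] w 31.6 p [516.3 239.9 169.6]
40 t 24.22 F [-0.4  0.2 -2. ] w 31.9 p [512.6 269.9 186.5]
out t 24.66 F [ 0.1  0.4 -1.2] w 31.9 p [510.  300.1 204.2]
```

View pics/c7.png

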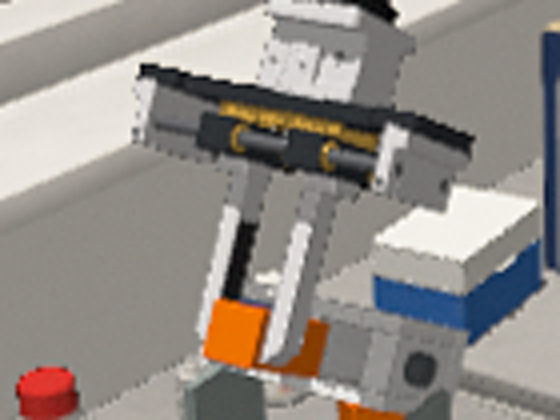

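The crop shows the block held squarely and clear of the mouth. The grip is about 21 mm outward of the block's centre. I'll carry it over to the tray.

```bash
python3 - <<'E'
from h import *
g=MA+97*U-6*ZT
manip.move_linear(tcp(g+[0,0,110],RT),feed=200)
manip.move_pose(tcp([480,-20,300],RT),RT)
o=down(TY);x=np.array([np.cos(np.radians(TY)),np.sin(np.radians(TY)),0])
p=TRAY+21*x
manip.move_pose(tcp(p+[0,0,130],o),o);st("above")
manip.move_linear(tcp(p+[0,0,40],o),feed=120)
s=manip.capture("scene");t=manip.capture("top")
for z in np.arange(30,21,-1.5):
    manip.move_linear(tcp(p+[0,0,z],o),feed=25);f=manip.get_ft_force();print(z,f.round(1))
    if f[2]>1.5:break
st("down")
k=lambda im,x,y,w,h:cv2.resize(im[y:y+h,x:x+w],(400,300),interpolation=cv2.INTER_CUBIC)
cv2.imwrite("pics/c8.png",np.hstack([k(s,320,180,100,75),k(t,350,215,120,90)]))
E
```

```text
above t 27.98 F [ 0.2 -0.  -0.1] w 32.0 p [ 440.7 -342.4  111.4]
30.0 [-0.5 -0.1 -0.8]
28.5 [ 0.  -0.1 -1.2]
27.0 [-0.2  0.  -1.5]
25.5 [-3.3  3.6  8.1]
down t 30.27 F [-3.3  3.6  8.1] w 31.8 p [ 440.1 -343.     7.7]
```

View pics/c8.png

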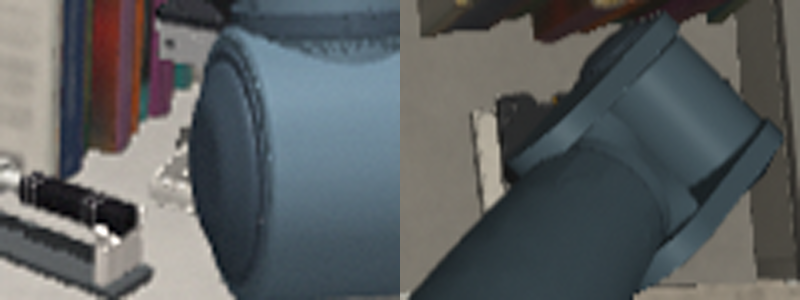

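The crops are hidden by the arm. Contact at a grip height of about 26 mm fits the tray floor, since a wall contact would come at 44. I'll release and look.

```bash
python3 - <<'E'
from h import *
o=manip.get_eef_rot();p=np.array(manip.get_ee_pos())
manip.release();manip.hold(.2)
manip.move_linear(p+[0,0,150],feed=150)
manip.goto_joints([-83.428,14.043,89.255,0,76.702,-9.975]);manip.hold(.3);st("home")
s=manip.capture("scene");t=manip.capture("top")
k=lambda im,x,y,w,h:cv2.resize(im[y:y+h,x:x+w],(400,300),interpolation=cv2.INTER_CUBIC)
cv2.imwrite("pics/c9.png",np.vstack([np.hstack([k(s,100,180,320,240)[:,:],k(s,340,195,80,60)]),np.hstack([k(t,130,130,320,180),k(t,355,225,93,70)])]))
E
```

```text
home t 34.42 F [ 1.  -0.2 -0.3] w 93.8 p [ 185.8 -622.8  205.5]
```

View pics/c9.png

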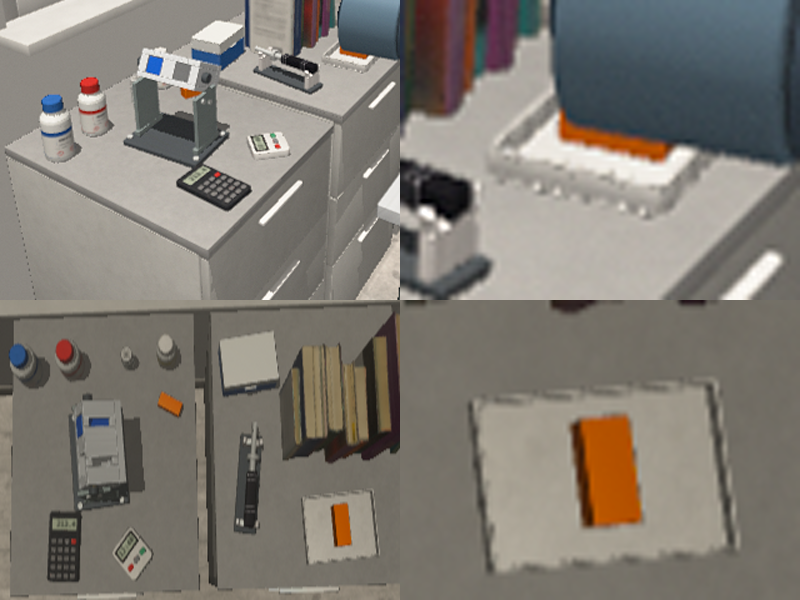

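The block lies flat in the middle of the tray, the rod is on its rest, the blue block is still in its pocket, and nothing else has moved. I'm handing the job in.

```bash
python3 -c "
from rig import manip
print(manip.sign_off())"
```

```text
the job is handed in; nothing more can be done
None
```

I handed the job in at about 34 s on the robot's clock: the orange block was pushed about half out, drawn from the mould and laid flat in the white tray, the rod is back on its rest as it was, and the blue block and the other things look undisturbed in the last pictures.

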